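# Read the vibration puck of a coasting parts carousel

### The job

Check the carousel's bearing: take the hand reader from its dock, set the carousel turning freely with a gentle push (aim for about one turn in seven seconds, never faster than one in four and a half), and while it coasts untouched keep the reader upright with its face centred two to three centimetres above the blue puck, following it round without touching it, for a good six seconds without a break while it still does better than a turn in twenty seconds. Then stand the reader back upright in the middle of its dock and let go; the carousel may go on turning, and leave the other stock alone.

Things in the scene. Friction and masses are not known exactly. Their poses are not given: they have to be found in the camera images.
- stand: Fixed stand of the bench-top parts carousel: dark steel foot disc 200 mm across and a short steel column, 38 mm tall in all, standing on the table. Origin on the carousel's vertical turning axis, at table height. Never yawed (its axes are the world axes). Its place varies. It carries the carousel.
- carousel (a joint): Angle of the carousel about its vertical axis, rad, counter-clockwise from above positive, endless (no stops). 0 when the blue puck lies in world +x from the axis: the puck's direction from the axis is at this angle, the red fin's at this angle + pi. Starts at rest at any angle. Pushed to 0.9 rad/s it coasts some 10 s or more, slowing all the time, before it falls to 0.3 rad/s.
- hub (a point): Centre of the carousel's disc, on the turning axis, on the disc's top face 50 mm above the table. Grey disc of 280 mm diameter; steel hub 40 mm across, top 96 mm above the table; four yellow bins (tops 88 mm above the table) 60 degrees either side of puck and fin. Nominal mass 3 kg, inertia 0.027 kg m2 (both vary by 30 %), bearing friction 0.0006 N m plus 0.0007 N m per rad/s.
- fin (a point): Middle of the top edge of the red push fin, an upright plate standing on the disc: 55 mm long radially (80 to 135 mm from the axis), 8 mm thick, top 105 mm above the table (55 mm above the disc). Push its flat side to turn the carousel; the disc beside it is free for 45 mm on both sides.
- puck_top (a point): Centre of the top face (white dot) of the blue round vibration puck, 40 mm diameter, 30 mm tall, fixed on an aluminium foot on the disc, across the hub from the fin. This point is 100 mm above the table and 105 mm from the turning axis. It is the target for the reader; the puck must not be touched while it is read.
- reader: Loose hand reader, 0.25 kg, 140 mm tall, standing upright on the dock: an orange round head 52 mm in diameter and 45 mm tall at the bottom, above it a black upright handle 28 mm (its x) by 36 mm (its y), from 45 to 140 mm height. Origin in the centre of the flat underside of the head, z up along the handle. Grip the handle from above, about 110 mm above the underside.
- reader_face (a point): Centre of the flat underside of the reader's orange head: the reading face (same point as the reader's origin).
- dock: Fixed charging dock on the table: grey pad 110 by 110 mm, 12 mm thick, with a black rim 8 mm wide and 8 mm high above the pad (94 mm square inside). Origin in the centre of its underside. Stands left or right of the carousel.
- dock_top (a point): Centre of the dock's pad surface, 12 mm above the table, where the reader stands.
- carton: Bystander: cardboard carton 90 by 110 by 60 mm, beside the carousel, on the side where the dock is not. Origin at the centre of its underside.
- bolt_bin: Bystander: yellow open bin 100 by 130 by 60 mm with bolts, behind the carousel on the left. Origin at the centre of its underside.
- spray_can: Bystander: red can, 60 mm diameter, 150 mm tall, behind the carousel on the right. Origin at the centre of its underside.

How it is judged:
By the outcome, as a careful person would: the job done as asked, in the order asked, and still so for the second after the job is handed in, with the robot touching nothing.
It also fails if it takes over 72 s, if anything falls off the work surface, if the arm or the gripper's body presses on something with over 40 N, if the wrist force passes 120 N, or if a joint passes its speed limit or range.

### The arm

A 6-joint arm with a two-finger parallel gripper is mounted at the origin on the work surface. World frame = base frame: x ahead of the robot, y to its left, z up, the work surface at z = 0. Lengths are in m, angles in rad, forces in N, time in s.
With the tool pointing down it reaches from about 0.375 to 0.9 m from the base axis. Payload 3.1 kg.
Tool frame: the origin (TCP) lies midway between the tips of the shut fingers; the grasp point (between the pads) lies 19 mm behind it; z points along the fingers, y is the line along which they close (so a half turn about z gives the same grasp; the last joint's range is limited). The gripper opens to 87 mm and grips with 3 to 60 N. Pads are 19 mm wide; open, the fingers measure 117 mm over their backs; the gripper's body (75 mm by 190 mm) begins 51 mm behind the grasp point.
Start: joints at [1.012, 0.527, 1.433, -0, 1.181, -0.178], TCP at [0.232, 0.58, 0.223] pointing down, gripper open.
Joint ranges: [-3.08, 3.08], [-0.75, 2.2], [0.22, 2.44], [-1.43, 4.57], [0, 2.65], [-2.85, 2.85]. Speed limits (rad/s): [2.79, 2.79, 3.14, 3.14, 3.14, 3.14].

### API

Orientations are given as a unit quaternion [x, y, z, w].
In Python, from rig import robot gives the robot as it stands. The module is installed in compiled form; this text tells all that it offers.
- The arm moves only by the tool play_rows, never from a script. Its arguments are lists of equal length, an entry for each row: "gripper": the closure, from -1 (fully open) to 1 (shut); "delta_pos": the shift along the tool's x, y, z in cm, a list of three; "turn": the turn, a rotation vector about the tool's x, y, z in rad, a list of three. A call has 1 to 12 rows; each row is the pose to reach, as a shift and turn from the pose commanded when the call began, along the tool's axes at that moment; what a row does not reach only later rows make up. A row lasts 1/8 s, in which the tool goes at most 62.5 mm and 10.7 degrees, less where a joint would pass 70% of its speed; a pose out of reach is approached as far as the arm can. A call with a gripper value outside its range is refused whole. The fingers move at their own pace and stop on an object; "squeeze" is the grip in N (left out, the last holds). Time passes only in rows, so rows that repeat a pose let the fingers close. It gives the time, the measured TCP pose, the force, the opening and the grip force at its end, in the units of the state.
- robot.get_obs(): the state, without advancing time (a new reading comes with each control period).
- robot.camera(name): name is "side" or "top"; returns a dict with "color" (384x512x3 uint8, red, green, blue), "vfov" (degrees; the focal length in pixels is half the picture's height over the tangent of half this angle, whatever the lens; pixels are square), "cx", "cy" (the principal point, pixels), "R" (3x3) and "t" (3): a world point X has camera coordinates R X + t. Camera axes: x right, y down, z forward; pixel columns grow to the right and rows downward; lengths in m; the calibration is good to about 2 mm. A picture is of the moment at which its call begins. There is no depth.
- robot.hand_in(): hands the job in; it is judged then, once.
The state is a dict: "time": time; "q": joint angles; "joint_velocities": joint speeds; "joint_torque": joint torques, N m; "position": TCP position; "tool_rot": TCP orientation; "ft_force": force on the tool from outside, world axes, zero at the start; "moment": the same for the moment, N m; "grip_width": finger opening in m; "grip_force": force on a finger pad.
Only numpy, scipy, OpenCV 4.12 (cv2) and the standard library are available. Lean on these libraries where they do the work, as an engineer would, in place of code of your own. Each camera call takes 0.05 s, during which the arm holds its last target. There are 200 camera calls.

## Working session

There is one attempt and no reset: what is moved stays moved. The work goes in short steps, Python scripts to look and compute and a tool call to move; the robot and the scene stay as the last step left them, time stands still between calls to the robot, and variables do not carry over. Pictures are saved under pics/ and viewed, at most 10 in all, crops included, and the job is handed in when it is done.

Besides the shell and the picture viewer there is one more tool, called after "Emit:" in YAML: its name, and indented under it one key for each argument. play_rows: Moves the arm, as the interface text tells. Its arguments: {"type":"object","properties":{"gripper":{"type":"array","items":{"type":"number"}},"delta_pos":{"type":"array","items":{"type":"array","items":{"type":"number"}}},"turn":{"type":"array","items":{"type":"array","items":{"type":"number"}}},"squeeze":{"type":"number"}},"required":["gripper","delta_pos","turn"]}

```bash
mkdir -p pics
python3 - <<'E'
from rig import robot
import cv2
o=robot.get_obs();print({k:(o[k]) for k in('time','position','tool_rot','grip_width','ft_force')})
for n in('top','side'):
    c=robot.camera(n);print(n,c['vfov'],c['cx'],c['cy'],c['R'],c['t'])
    cv2.imwrite(f'pics/{n}0.png',c['color'][:,:,::-1])
E
```

```text
{'time': 0.0, 'position': array([0.23128704, 0.5798359 , 0.22156795]), 'tool_rot': array([ 1.88755984e-01,  9.82023428e-01, -1.00866097e-03, -3.83645311e-04]), 'grip_width': 0.08718108806194026, 'ft_force': array([ 0.20248039,  1.04880439, -0.56135766])}
top 46.49188815278257 257.2834851864681 191.64923378773605 [[-0.02172426 -0.99976211  0.00194173]
 [-0.98944985  0.02122184 -0.14331304]
 [ 0.14323774 -0.00503462 -0.9896755 ]] [0.01256789 0.56837728 1.29288305]
side 52.99465769240495 255.46390634636225 195.103356180809 [[ 0.99533158 -0.09604165  0.009542  ]
 [-0.05298484 -0.62637869 -0.7777161 ]
 [ 0.08067004  0.77357982 -0.62854324]] [-0.56630346  0.08480657  0.98611685]
```

View pics/top0.png

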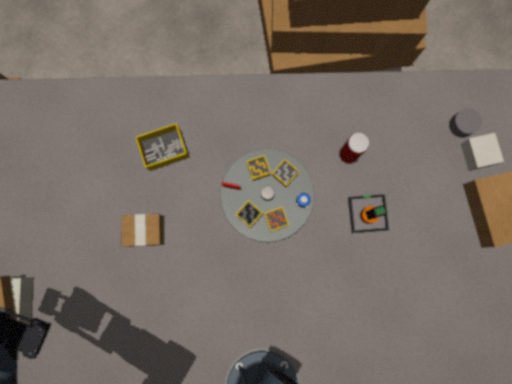

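View pics/side0.png

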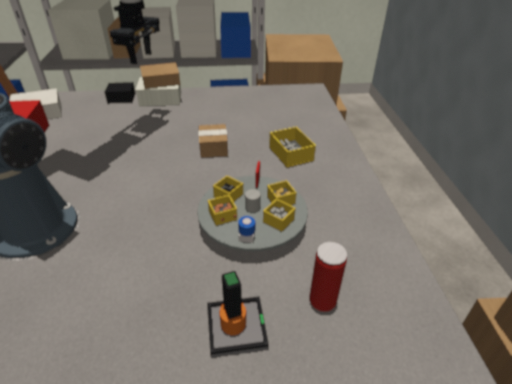

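The top view shows the carousel hub near (267,194), the puck at (304,200), the fin at (231,185) and the dock with the reader at (369,213). The can is at (355,147), the carton at (141,230) and the bolt bin at (162,146). The side view shows the puck at (247,226), the reader's handle top at (232,278), its head at (233,318), and the fin at (258,172).

```bash
cat > h.py <<'E'
from rig import robot
import cv2, numpy as np
def ray(c,u,v):
    f=192/np.tan(np.radians(c['vfov']/2)); R=c['R'];t=c['t']
    return -R.T@t, R.T@np.array([(u-c['cx'])/f,(v-c['cy'])/f,1])
def plane(c,u,v,z):
    o,d=ray(c,u,v); return o+d*(z-o[2])/d[2]
def cross(a,pa,b,pb):
    (o1,d1),(o2,d2)=ray(a,*pa),ray(b,*pb)
    s=np.linalg.lstsq(np.c_[d1,-d2],o2-o1,rcond=None)[0]
    p,q=o1+s[0]*d1,o2+s[1]*d2; return (p+q)/2,np.linalg.norm(p-q)
def blobs(c,lo,hi,amin=15,roi=None):
    h=cv2.cvtColor(c['color'],cv2.COLOR_RGB2HSV); m=cv2.inRange(h,lo,hi)
    if roi: k=np.zeros_like(m);x0,y0,x1,y1=roi;k[y0:y1,x0:x1]=255;m&=k
    n,l,s,ce=cv2.connectedComponentsWithStats(m)
    return [(s[i,4],ce[i].round(1),s[i,:4]) for i in range(1,n) if s[i,4]>=amin],l
E
python3 - <<'E'
from h import *
T=robot.camera('top');S=robot.camera('side')
np.set_printoptions(precision=4,suppress=True)
for nm,c,roi in(('T',T,(215,145,395,245)),('S',S,(185,150,350,360))):
    for k,lo,hi in(('blue',(100,120,60),(130,255,255)),('red',(0,150,60),(4,255,255)),('red2',(172,150,60),(180,255,255)),('orange',(5,180,120),(15,255,255)),('green',(45,80,30),(85,255,255)),('black',(0,0,0),(180,255,45)),('yellow',(18,120,80),(35,255,255))):
        print(nm,k,[(int(a),*b,*map(int,s)) for a,b,s in blobs(c,lo,hi,8,roi)[0]])
for n,c,roi in(('t',T,(215,140,395,250)),('s',S,(185,150,350,360))):
    x0,y0,x1,y1=roi;cr=c['color'][y0:y1,x0:x1,::-1];cv2.imwrite(f'pics/{n}1.png',cv2.resize(cr,None,fx=4 if n=='t' else 2.8,fy=4 if n=='t' else 2.8,interpolation=cv2.INTER_CUBIC))
E
```

```text
T blue [(81, np.float64(302.8), np.float64(199.7), 297, 193, 13, 14)]
T red [(19, np.float64(348.4), np.float64(151.1), 346, 148, 6, 7), (11, np.float64(341.5), np.float64(155.5), 340, 153, 4, 7), (8, np.float64(354.5), np.float64(153.8), 353, 153, 4, 3), (54, np.float64(230.5), np.float64(185.3), 222, 183, 17, 6)]
T red2 []
T orange [(51, np.float64(367.8), np.float64(216.8), 362, 207, 16, 16), (8, np.float64(371.1), np.float64(207.4), 370, 206, 4, 4)]
T green [(12, np.float64(366.6), np.float64(196.4), 364, 196, 7, 2), (70, np.float64(380.0), np.float64(210.5), 375, 207, 11, 8)]
T black [(9, np.float64(247.6), np.float64(208.8), 247, 206, 3, 7), (52, np.float64(371.0), np.float64(213.7), 367, 210, 9, 8), (12, np.float64(248.2), np.float64(217.3), 247, 214, 4, 8)]
T yellow [(281, np.float64(258.3), np.float64(167.7), 247, 156, 23, 24), (138, np.float64(284.9), np.float64(173.2), 272, 160, 26, 26), (131, np.float64(249.3), np.float64(213.4), 236, 201, 27, 26), (124, np.float64(275.9), np.float64(219.2), 265, 207, 24, 24)]
S blue [(188, np.float64(246.4), np.float64(227.0), 239, 217, 
[... 352 characters left out ...]
(136, np.float64(230.7), np.float64(278.7), 224, 272, 14, 14), (36, np.float64(261.4), np.float64(318.4), 260, 313, 4, 12)]
S black [(562, np.float64(233.5), np.float64(299.1), 223, 277, 38, 41), (33, np.float64(213.2), np.float64(305.7), 209, 303, 12, 12), (11, np.float64(210.0), np.float64(324.0), 210, 319, 1, 11), (18, np.float64(263.7), np.float64(332.1), 262, 325, 4, 16), (9, np.float64(211.0), np.float64(338.0), 211, 334, 1, 9), (231, np.float64(239.1), np.float64(348.2), 212, 343, 55, 11)]
S yellow [(503, np.float64(294.4), np.float64(156.3), 272, 150, 43, 17), (935, np.float64(225.0), np.float64(199.7), 208, 176, 35, 49), (982, np.float64(280.0), np.float64(204.5), 264, 181, 32, 50)]
```

View pics/t1.png

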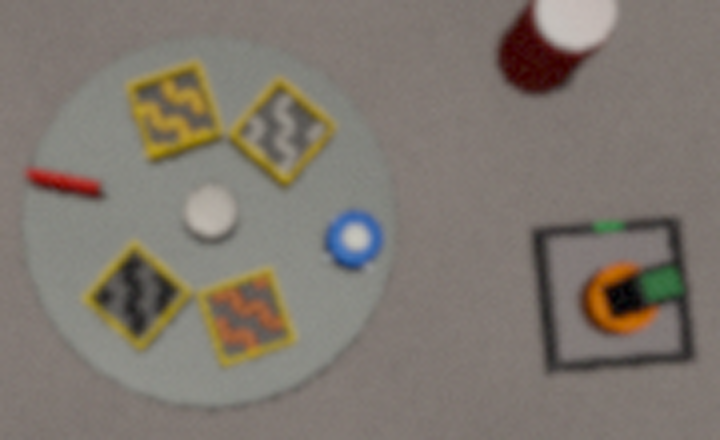

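View pics/s1.png

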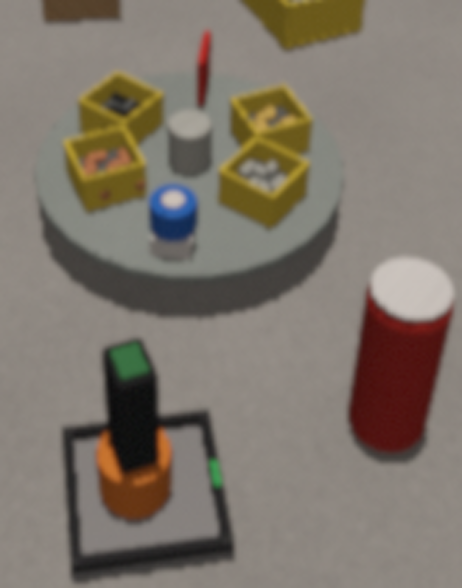

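The top crop shows the white dot at (355,237) in crop pixels, the hub top at (211,211), the handle's green top at (661,283), and the dock corners at (534,230), (676,219), (692,358) and (549,371). The side crop shows the green top's corners at (103,348), (140,340), (151,366) and (118,377), the dot at (174,198) and the hub top at (189,123).

Run:
```python
from h import *
np.set_printoptions(precision=4,suppress=True)
T=robot.camera('top');S=robot.camera('side')
t=lambda x,y:(215+x/4-.4,140+y/4-.4); s=lambda x,y:(185+x/2.8-.3,150+y/2.8-.3)
for n,a,b,z in(('dot',(355,237),(174,198),.1),('hub',(211,211),(189,123),.096),('green',(661,283),(128,359),.152)):
    print(n,plane(T,*t(*a),z),plane(S,*s(*b),z),cross(T,t(*a),S,s(*b)))
print('fin',plane(T,*t(28,174),.105),plane(T,*t(100,190),.105))
d=np.array([plane(T,*t(*p),.02) for p in((534,230),(676,219),(692,358),(549,371))]);print('dockT',d,d.mean(0))
d=np.array([plane(S,*s(*p),.02) for p in((63,432),(207,413),(232,549),(75,574))]);print('dockS',d,d.mean(0))
d=np.array([plane(S,*s(*p),.152) for p in((103,348),(140,340),(151,366),(118,377))]);print('handleS',d,d.mean(0),np.diff(d,axis=0))
h=cv2.cvtColor(T['color'],cv2.COLOR_RGB2HSV)
m=cv2.inRange(h,(45,80,30),(85,255,255));m[:,:372]=0
p=np.argwhere(m)[:,::-1];print(cv2.minAreaRect(p.astype(np.float32)))
m=cv2.inRange(T['color'],(90,100,90),(255,255,255)); 
# disc edge by ray-plane fit of greenish grey
c=T['color'].astype(int);m=((c[...,1]-c[...,0]>4)).astype(np.uint8);m=cv2.morphologyEx(m,cv2.MORPH_OPEN,np.ones((3,3)))
n,l,st,ce=cv2.connectedComponentsWithStats(m);i=1+np.argmax(st[1:,4]);cn=max(cv2.findContours((l==i).astype(np.uint8),0,1)[0],key=len)
e=cv2.fitEllipse(cv2.convexHull(cn));print('disc',e,plane(T,*e[0],.05))
# can, carton
print('can',plane(T,215+575/4,140+15/4,.15))
```

```text
dot [ 0.5365 -0.13    0.1   ] [ 0.5363 -0.1254  0.1   ] (array([ 0.536 , -0.1295,  0.1039]), np.float64(5.6991399469273344e-05))
hub [ 0.5579 -0.0282  0.096 ] [ 0.5575 -0.0251  0.096 ] (array([ 0.5574, -0.0281,  0.0984]), np.float64(0.00032417416886411685))
green [ 0.494  -0.3311  0.152 ] [ 0.4917 -0.3273  0.152 ] (array([ 0.4926, -0.3301,  0.1556]), np.float64(0.0019499988312343143))
fin [0.586  0.1016 0.105 ] [0.5734 0.0506 0.105 ]
dockT [[ 0.549  -0.2743  0.02  ]
 [ 0.5551 -0.3823  0.02  ]
 [ 0.4498 -0.3878  0.02  ]
 [ 0.4424 -0.2801  0.02  ]] [ 0.4991 -0.3311  0.02  ]
dockS [[ 0.442  -0.2834  0.02  ]
 [ 0.5488 -0.2762  0.02  ]
 [ 0.5542 -0.3859  0.02  ]
 [ 0.4499 -0.394   0.02  ]] [ 0.4987 -0.3348  0.02  ]
handleS [[ 0.4763 -0.3172  0.152 ]
 [ 0.5    -0.3128  0.152 ]
 [ 0.5057 -0.3341  0.152 ]
 [ 0.4849 -0.3407  0.152 ]] [ 0.4917 -0.3262  0.152 ] [[ 0.0237  0.0044  0.    ]
 [ 0.0057 -0.0213  0.    ]
 [-0.0208 -0.0067  0.    ]]
((379.676513671875, 210.70591735839844), (7.033533096313477, 10.186494827270508), 75.96376037597656)
disc ((255.65640258789062, 361.185791015625), (18.912324905395508, 29.87122917175293), 76.60295104980469) [0.0862 0.0154 0.05  ]
can [ 0.6813 -0.2843  0.15  ]
```

Emit:
play_rows:
  gripper: [-1,-1,-1,-1,-1,-1,-1,-1,-1,-1]
  delta_pos:
    - [-42.7,-34.6,-2]
    - [-42.7,-34.6,-2]
    - [-42.7,-34.6,-2]
    - [-42.7,-34.6,-2]
    - [-42.7,-34.6,-2]
    - [-42.7,-34.6,-2]
    - [-42.7,-34.6,-2]
    - [-42.7,-34.6,-2]
    - [-42.7,-34.6,-2]
    - [-42.7,-34.6,-2]
  turn:
    - [0,0,0.946]
    - [0,0,0.946]
    - [0,0,0.946]
    - [0,0,0.946]
    - [0,0,0.946]
    - [0,0,0.946]
    - [0,0,0.946]
    - [0,0,0.946]
    - [0,0,0.946]
    - [0,0,0.946]
  squeeze: 30

```text
time: 1.55
position: [0.5023, 0.0977, 0.2429]
tool_rot: [0.618, 0.787, 0.0, 0.001]
ft_force: [-0.3, 0.7, -0.3]
grip_width: 0.0868
grip_force: 0.0
```

Emit:
play_rows:
  gripper: [-1,-1,-1,-1,-1,-1,-1,-1,-1]
  delta_pos:
    - [-41.2,-11.1,2.5]
    - [-41.2,-11.1,2.5]
    - [-41.2,-11.1,2.5]
    - [-41.2,-11.1,2.5]
    - [-41.2,-11.1,2.5]
    - [-41.2,-11.1,2.5]
    - [-41.2,-11.1,2.5]
    - [-41.2,-11.1,2.5]
    - [-41.2,-11.1,2.5]
  turn:
    - [0,0,0]
    - [0,0,0]
    - [0,0,0]
    - [0,0,0]
    - [0,0,0]
    - [0,0,0]
    - [0,0,0]
    - [0,0,0]
    - [0,0,0]

```text
time: 2.68
position: [0.4919, -0.324, 0.2171]
tool_rot: [0.615, 0.788, 0.001, -0.001]
ft_force: [0.1, 0.2, -0.5]
grip_width: 0.087
grip_force: 0.0
```

Run:
```python
from h import *
S=robot.camera('side');o=robot.get_obs();print(o['position'],o['tool_rot'])
cv2.imwrite('pics/s2.png',cv2.resize(S['color'][180:370,150:330,::-1],None,fx=3,fy=3,interpolation=2))
```

```text
[ 0.49207223 -0.32353673  0.21729334] [ 6.14852090e-01  7.88641706e-01  4.25155739e-04 -9.93058390e-04]
```

View pics/s2.png

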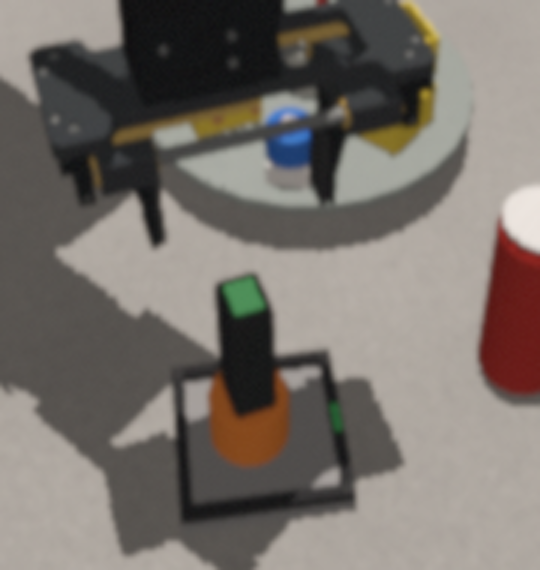

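The side view shows the open fingers straddling the handle's line, with the handle top near crop (243,295). Everything is upright and clear, so I descend and grip.

Emit:
play_rows:
  gripper: [-1,-1,-1,-1,-1,1,1,1,1,1,1]
  delta_pos:
    - [-0.4,0,2]
    - [-0.4,0,6]
    - [-0.4,0,9.5]
    - [-0.4,0,11.4]
    - [-0.4,0,11.4]
    - [-0.4,0,11.4]
    - [-0.4,0,11.4]
    - [-0.4,0,11.4]
    - [-0.4,0,11.4]
    - [-0.4,0,11.4]
    - [-0.4,0,11.4]
  turn:
    - [0,0,0]
    - [0,0,0]
    - [0,0,0]
    - [0,0,0]
    - [0,0,0]
    - [0,0,0]
    - [0,0,0]
    - [0,0,0]
    - [0,0,0]
    - [0,0,0]
    - [0,0,0]
  squeeze: 35

```text
time: 4.1
position: [0.4931, -0.3298, 0.1036]
tool_rot: [0.615, 0.788, -0.0, 0.0]
ft_force: [0.0, -0.2, 0.0]
grip_width: 0.0352
grip_force: 0.0
```

Emit:
play_rows:
  gripper: [1,1,1,1,1,1,1,1]
  delta_pos:
    - [0,0,0]
    - [0,0,0]
    - [0,0,0]
    - [0,0,-2]
    - [0,0,-7]
    - [0,0,-12]
    - [0,0,-15]
    - [0,0,-15]
  turn:
    - [0,0,0]
    - [0,0,0]
    - [0,0,0]
    - [0,0,0]
    - [0,0,0]
    - [0,0,0]
    - [0,0,0]
    - [0,0,0]

```text
time: 5.1
position: [0.4944, -0.3307, 0.2559]
tool_rot: [0.615, 0.788, -0.0, 0.003]
ft_force: [0.1, -0.2, -3.6]
grip_width: 0.0279
grip_force: 35.0
```

Run:
```python
from h import *
S=robot.camera('side');T=robot.camera('top');o=robot.get_obs();print(o['position'],o['tool_rot'],o['grip_width'],o['grip_force'],o['ft_force'])
a=cv2.resize(S['color'][160:350,150:350,::-1],None,fx=2.4,fy=2.4,interpolation=2);b=cv2.resize(T['color'][150:250,320:420,::-1],None,fx=3,fy=3,interpolation=2)
out=np.zeros((456,780,3),np.uint8);out[:,:480]=a;out[:300,480:]=b
cv2.imwrite('pics/s3.png',out)
```

```text
[ 0.49244848 -0.32892703  0.2522104 ] [ 6.15411495e-01  7.88205080e-01  1.70034977e-04 -1.18947440e-03] 0.02794044389888819 34.96789958328009 [ 0.64516461  1.07671069 -1.82386776]
```

View pics/s3.png

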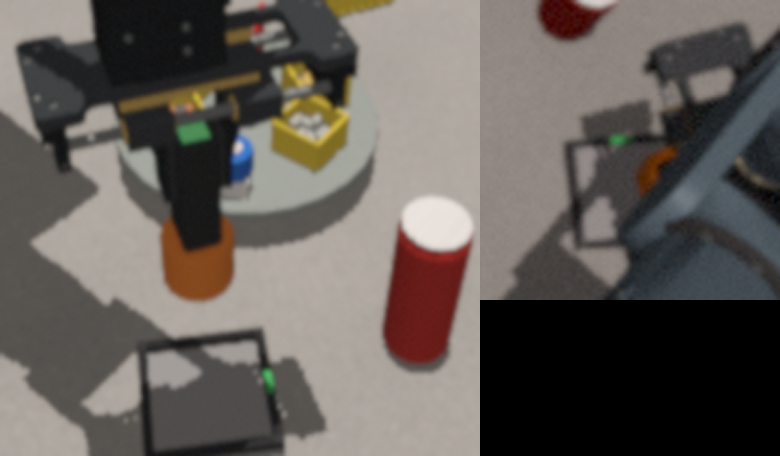

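Emit:
play_rows:
  gripper: [1,1,1,1,1,1,1,1,1,1,1,1]
  delta_pos:
    - [4,2.5,0]
    - [9,5.6,0]
    - [14,8.7,0]
    - [19,11.9,0]
    - [24,15,0]
    - [29,18.1,0]
    - [33,20.6,0]
    - [36.7,22.9,0]
    - [36.7,22.9,0]
    - [36.7,22.9,4]
    - [36.7,22.9,9]
    - [36.7,22.9,10]
  turn:
    - [0,0,0]
    - [0,0,0]
    - [0,0,0]
    - [0,0,0]
    - [0,0,0]
    - [0,0,0]
    - [0,0,0]
    - [0,0,0]
    - [0,0,0]
    - [0,0,0]
    - [0,0,0]
    - [0,0,0]

```text
time: 6.7
position: [0.6218, 0.0811, 0.1481]
tool_rot: [0.616, 0.788, -0.004, -0.005]
ft_force: [0.2, 0.2, -1.4]
grip_width: 0.0272
grip_force: 35.0
```

```bash
cat >> h.py <<'E'
A=np.array([.5577,-.027]); TX=np.array([-.2416,.9704]); TY=np.array([.9704,.2416])
def rows(cmd,pts):   # world x,y,z targets -> tool deltas in cm
    d=np.asarray(pts)-cmd
    return (100*np.c_[d[:,:2]@TX,d[:,:2]@TY,-d[:,2]]).round(1).tolist()
def after(cmd,r): r=np.array(r)/100; return np.r_[cmd[:2]+r[0]*TX+r[1]*TY,cmd[2]-r[2]]
E
python3 - <<'E'
from h import *
np.set_printoptions(precision=4,suppress=True)
S=robot.camera('side');o=robot.get_obs();print(o['time'],o['position'],o['ft_force'],o['grip_force'])
cv2.imwrite('pics/s4.png',cv2.resize(S['color'][110:290,150:350,::-1],None,fx=3,fy=3,interpolation=2))
c=after(np.array([.4926,-.3304,.254]),[36.7,22.9,10]);print(c)
r=c[:2]-A;inc=np.cumsum([.02,.035,.045,.055,.07,.09,.105,.112,.112,.06]);
pts=[[*(A+np.array([[np.cos(a),-np.sin(a)],[np.sin(a),np.cos(a)]])@r),c[2]] for a in inc]
pts+= [[*pts[-1][:2],c[2]+.03],[*pts[-1][:2],c[2]+.085]]
print(rows(c,pts),pts[-1])
E
```

```text
6.75 [0.6232 0.0812 0.1491] [ 0.3976 -0.4234 -2.6829] 34.96791581623256
[0.6262 0.0811 0.154 ]
[[0.2, -0.2, -0.0], [0.5, -0.5, -0.0], [0.9, -0.9, -0.0], [1.3, -1.5, -0.0], [1.8, -2.2, -0.0], [2.4, -3.2, -0.0], [3.0, -4.4, -0.0], [3.5, -5.8, -0.0], [3.8, -7.2, -0.0], [3.9, -7.9, -0.0], [3.9, -7.9, -3.0], [3.9, -7.9, -8.5]] [np.float64(0.5399337243548521), np.float64(0.09968077803400421), np.float64(0.239)]
```

View pics/s4.png

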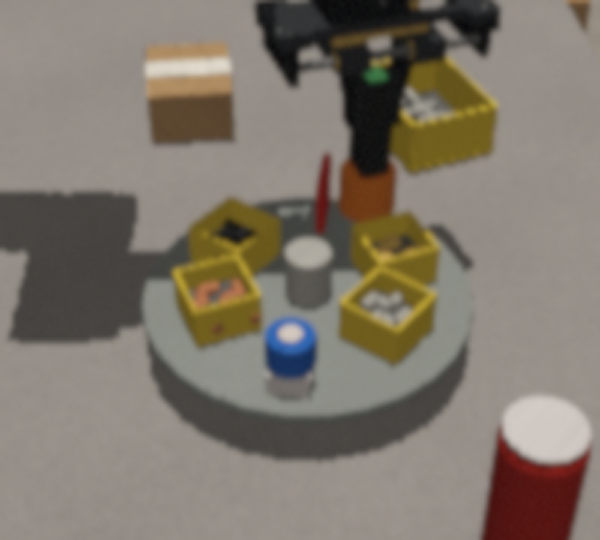

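The view shows the head beside the fin on its +x side (head at crop (367,190), fin at (323,195)), with a small gap, clear of the bins. Now I push counter-clockwise.

Emit:
play_rows:
  gripper: [1,1,1,1,1,1,1,1,1,1,1,1]
  delta_pos:
    - [0.2,-0.2,-0.4]
    - [0.5,-0.5,-0.4]
    - [0.9,-0.9,-0.4]
    - [1.3,-1.5,-0.4]
    - [1.8,-2.2,-0.4]
    - [2.4,-3.2,-0.4]
    - [3.0,-4.4,-0.4]
    - [3.5,-5.8,-0.4]
    - [3.8,-7.2,-0.4]
    - [3.9,-7.9,-0.4]
    - [3.9,-7.9,-4]
    - [3.9,-7.9,-9]
  turn:
    - [0,0,0]
    - [0,0,0]
    - [0,0,0]
    - [0,0,0]
    - [0,0,0]
    - [0,0,0]
    - [0,0,0]
    - [0,0,0]
    - [0,0,0]
    - [0,0,0]
    - [0,0,0]
    - [0,0,0]

```text
time: 8.25
position: [0.539, 0.1003, 0.2431]
tool_rot: [0.616, 0.788, -0.001, -0.001]
ft_force: [0.9, 0.1, -2.0]
grip_width: 0.0272
grip_force: 35.0
```

```bash
cat >> h.py <<'E'
def angles(c,side=True):
    """puck angle from blue blob and from red fin blob, side or top view"""
    r={}
    for k,lo,hi,z,off in(('puck',(100,120,60),(130,255,255),.088,0),('fin',(0,150,50),(4,255,255),.08,np.pi)):
        bs,_=blobs(c,lo,hi,12)
        for a,ce,s in bs:
            p=plane(c,*ce,z)[:2]-A; d=np.hypot(*p)
            if .07<d<.14: r.setdefault(k,[]).append((int(a),round(float((np.arctan2(p[1],p[0])+off)%(2*np.pi)),3),round(float(d),3)))
    return r
E
python3 - <<'E'
from h import *
np.set_printoptions(precision=4,suppress=True)
for n in('side','top','side'):
    t=robot.get_obs()['time'];S=robot.camera(n);o=robot.get_obs();print(n,t,o['position'],o['ft_force'],angles(S))
print(after(np.array([.6262,.0811,.154]),[3.9,-7.9,-9]))
E
```

```text
side 8.25 [0.5438 0.1005 0.2511] [2.5373 1.6852 2.5229] {'puck': [(179, 5.366, 0.108)], 'fin': [(194, 5.4, 0.107)]}
top 8.3 [0.5443 0.1004 0.2491] [ 2.5075 -0.6904 -1.8722] {'puck': [(84, 5.435, 0.105)], 'fin': [(48, 5.445, 0.101)]}
side 8.35 [0.5424 0.1004 0.2465] [-1.0598  0.1871 -1.7702] {'puck': [(174, 5.455, 0.108)], 'fin': [(214, 5.49, 0.107)]}
[0.5401 0.0999 0.244 ]
```

```bash
cat >> h.py <<'E'
def th(t,t0,th0,w0,I=.027):
    a=.0006/I;b=.0007/I
    return th0+((w0+a/b)*(1-np.exp(-b*(t-t0)))/b-(a/b)*(t-t0))
def circ(t,t0,th0,w0,z,R=.105):
    a=th(np.asarray(t),t0,th0,w0); return np.c_[A[0]+R*np.cos(a),A[1]+R*np.sin(a),np.full(len(a),z)]
E
python3 - <<'E'
from h import *
cmd=np.array([.5401,.0999,.244])
t=8.40+.125*np.arange(1,13)
p=circ(t,8.30,5.432,.89,.219)
for i in range(5):
    f=[.1,.35,.62,.87,1][i]; p[i,:2]=cmd[:2]+f*(p[4,:2]-cmd[:2]); p[i,2]=.25
p[5,2]=.24;p[6,2]=.226
r=rows(cmd,p);print(r);print(after(cmd,r[-1]),th(8.4,8.3,5.432,.89))
E
```

```text
[[-1.7, 0.8, -0.6], [-6.1, 2.8, -0.6], [-10.8, 5.0, -0.6], [-15.2, 7.0, -0.6], [-17.4, 8.0, -0.6], [-16.4, 8.5, 0.4], [-15.3, 8.8, 1.8], [-14.2, 9.0, 2.5], [-13.1, 9.1, 2.5], [-12.1, 9.1, 2.5], [-11.0, 9.0, 2.5], [-9.9, 8.8, 2.5]]
[0.6494136 0.0250912 0.219    ] 5.520773714116464
```

Emit:
play_rows:
  gripper: [1,1,1,1,1,1,1,1,1,1,1,1]
  delta_pos:
    - [-1.7,0.8,-0.6]
    - [-6.1,2.8,-0.6]
    - [-10.8,5.0,-0.6]
    - [-15.2,7.0,-0.6]
    - [-17.4,8.0,-0.6]
    - [-16.4,8.5,0.4]
    - [-15.3,8.8,1.8]
    - [-14.2,9.0,2.5]
    - [-13.1,9.1,2.5]
    - [-12.1,9.1,2.5]
    - [-11.0,9.0,2.5]
    - [-9.9,8.8,2.5]
  turn:
    - [0,0,0]
    - [0,0,0]
    - [0,0,0]
    - [0,0,0]
    - [0,0,0]
    - [0,0,0]
    - [0,0,0]
    - [0,0,0]
    - [0,0,0]
    - [0,0,0]
    - [0,0,0]
    - [0,0,0]

```text
time: 9.9
position: [0.6495, 0.0266, 0.2191]
tool_rot: [0.615, 0.788, 0.0, 0.0]
ft_force: [1.1, 0.2, -2.2]
grip_width: 0.0277
grip_force: 35.0
```

Run:
```python
from h import *
np.set_printoptions(precision=4,suppress=True)
o=robot.get_obs();t=o['time'];S=robot.camera('side');o2=robot.get_obs();print(t,angles(S));
q=o['position'][:2]-A;print('tcp',o['position'],np.arctan2(q[1],q[0])%6.2832,np.hypot(*q),o2['position'],'pred',th(t,8.3,5.432,.89)%6.2832)
cmd=np.array([.6494,.0251,.219]);q=cmd[:2]-A;print(np.arctan2(q[1],q[0]))
cv2.imwrite('pics/s5.png',cv2.resize(S['color'][110:270,180:340,::-1],None,fx=3.5,fy=3.5,interpolation=2))
```

```text
9.9 {'puck': [(130, 0.559, 0.1)], 'fin': [(320, 0.593, 0.107)]}
tcp [0.6495 0.0266 0.2191] 0.5287714398600633 0.10632290399999791 [0.6485 0.0282 0.219 ] pred 0.5156141839566883
0.5166764026972278
```

View pics/s5.png

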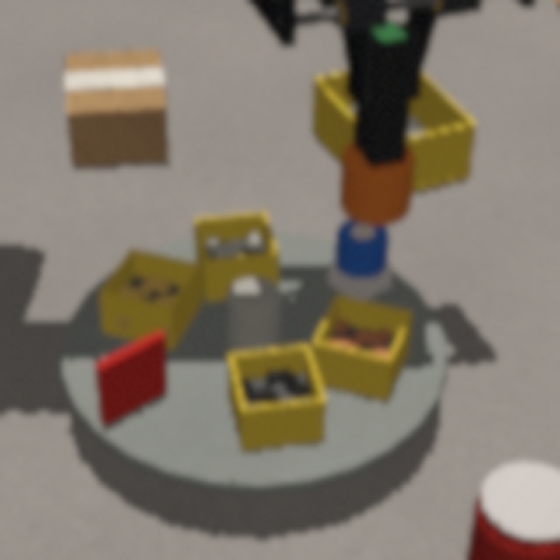

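The head is above the puck with a clear gap: head bottom centre at crop (377,205), puck at (363,245), slightly behind it. I'll check the centring and refine the prediction.

```bash
cat >> h.py <<'E'
class Crop(dict): pass
def midx(c,lo,hi,roi):
    x0,y0,x1,y1=roi;m=cv2.inRange(cv2.cvtColor(c['color'],cv2.COLOR_RGB2HSV),lo,hi)[y0:y1,x0:x1]
    return [(y0+i,x0+(w.min()+w.max())/2,int(np.ptp(w))+1) for i,r in enumerate(m) if len(w:=np.flatnonzero(r))>7]
E
python3 - <<'E'
from h import *
im=cv2.imread('pics/s5.png')[:,:,::-1]
h=cv2.cvtColor(np.ascontiguousarray(im),cv2.COLOR_RGB2HSV)
S=robot.camera('side');   # calibration (arm holds 0.05 s)
for k,lo,hi in(('or',(3,150,60),(15,255,255)),('bl',(100,120,50),(130,255,255))):
    m=cv2.inRange(h,lo,hi);m[:,:320]=0;m[290:]=0;m[:, 420:]=0
    for y in range(150,285,8):
        w=np.flatnonzero(m[y])
        if len(w)>25: 
            u,v=180+(w.min()+w.max())/2/3.5,110+y/3.5
            o,d=ray(S,u,v); Y=.025; X=o+d*(Y-o[1])/d[1]; print(k,y,w.min(),w.max(),X.round(4))
o=robot.get_obs();print(o['time'],angles(S))
cmd=np.array([.6494,.0251,.219]);t=o['time']+.125*np.arange(1,13)
p=circ(t,9.9,.575,.86,.219);r=rows(cmd,p);print(r,after(cmd,r[-1]))
E
```

```text
or 158 344 411 [0.65   0.025  0.1714]
or 166 345 411 [0.6508 0.025  0.1646]
or 174 345 410 [0.6509 0.025  0.1578]
or 182 345 409 [0.6509 0.025  0.151 ]
or 190 345 410 [0.6517 0.025  0.1441]
or 198 344 406 [0.6504 0.025  0.1372]
or 206 346 405 [0.6512 0.025  0.1301]
or 214 352 400 [0.652  0.025  0.1229]
bl 246 340 383 [0.6429 0.025  0.0945]
bl 254 340 382 [0.6429 0.025  0.0871]
bl 262 340 382 [0.6433 0.025  0.0795]
bl 270 345 378 [0.6441 0.025  0.0719]
10.0 {'puck': [(127, 0.602, 0.098)], 'fin': [(305, 0.643, 0.107)]}
[[2.4, -1.1, -0.0], [3.3, -1.7, -0.0], [4.2, -2.4, -0.0], [5.0, -3.1, -0.0], [5.7, -4.0, -0.0], [6.2, -4.9, -0.0], [6.7, -5.9, -0.0], [7.1, -6.8, -0.0], [7.4, -7.9, -0.0], [7.6, -8.9, -0.0], [7.7, -10.0, -0.0], [7.6, -11.0, -0.0]] [0.5242944 0.0722744 0.219    ]
```

Run:
```python
from h import *
np.set_printoptions(precision=4,suppress=True)
T=robot.camera('top');S=robot.camera('side');t=robot.get_obs()['time'];print(t,angles(T),angles(S))
from scipy.optimize import least_squares
for n,c,z in(('top',T,.05),('side',S,.05)):
    g=cv2.imread(f'pics/{n}0.png').astype(int)  # disc is greener than table: G-R
    m=((g[...,1]-g[...,2])>3).astype(np.uint8)
    roi=(215,145,320,248) if n=='top' else (190,165,315,250)
    k=np.zeros_like(m);k[roi[1]:roi[3],roi[0]:roi[2]]=1;m=cv2.morphologyEx(m*k,cv2.MORPH_OPEN,np.ones((3,3),np.uint8))
    nn,l,st,ce=cv2.connectedComponentsWithStats(m);i=1+np.argmax(st[1:,4]);
    hull=cv2.convexHull(max(cv2.findContours((l==i).astype(np.uint8),0,1)[0],key=len))[:,0]
    if n=='side': hull=hull[hull[:,1]<215]
    P=np.array([plane(c,u,v,z)[:2] for u,v in hull])
    f=least_squares(lambda q:np.hypot(*(P-q[:2]).T)-q[2],[.557,-.027,.14],loss='soft_l1',f_scale=.002)
    print(n,len(P),f.x,st[i],np.abs(f.fun).max())
```

```text
10.1 {'fin': [(44, 0.715, 0.107)]} {'puck': [(122, 0.694, 0.098)], 'fin': [(283, 0.73, 0.107)]}
top 14 [ 0.5419 -0.1348  0.0235] [296 192  16  16 185] 0.001478845610995573
side 2 [0.5486 0.0367 0.085 ] [237 214  20  22 315] 3.9929382453229856e-08
```

Run:
```python
from h import *
t0=robot.get_obs()['time'];print(t0)
cmd=np.array([.6494,.0251,.219]);t=t0+.125*np.arange(1,13)
p=circ(t,10.0,.70,.875,.219);r=rows(cmd,p);print(r,after(cmd,r[-1]))
```

```text
10.1
[[3.5, -1.8, -0.0], [4.4, -2.5, -0.0], [5.2, -3.4, -0.0], [5.8, -4.2, -0.0], [6.4, -5.2, -0.0], [6.9, -6.2, -0.0], [7.2, -7.2, -0.0], [7.5, -8.3, -0.0], [7.6, -9.4, -0.0], [7.7, -10.4, -0.0], [7.6, -11.5, -0.0], [7.4, -12.5, -0.0]] [0.5102216 0.0667096 0.219    ]
```

Emit:
play_rows:
  gripper: [1,1,1,1,1,1,1,1,1,1,1,1]
  delta_pos:
    - [3.5,-1.8,0]
    - [4.4,-2.5,0]
    - [5.2,-3.4,0]
    - [5.8,-4.2,0]
    - [6.4,-5.2,0]
    - [6.9,-6.2,0]
    - [7.2,-7.2,0]
    - [7.5,-8.3,0]
    - [7.6,-9.4,0]
    - [7.7,-10.4,0]
    - [7.6,-11.5,0]
    - [7.4,-12.5,0]
  turn:
    - [0,0,0]
    - [0,0,0]
    - [0,0,0]
    - [0,0,0]
    - [0,0,0]
    - [0,0,0]
    - [0,0,0]
    - [0,0,0]
    - [0,0,0]
    - [0,0,0]
    - [0,0,0]
    - [0,0,0]

```text
time: 11.6
position: [0.5097, 0.067, 0.2186]
tool_rot: [0.615, 0.788, -0.0, 0.0]
ft_force: [0.0, -0.8, -1.8]
grip_width: 0.0279
grip_force: 35.0
```

```bash
cat >> h.py <<'E'
def relx(S,cmd):
    """side view: x of head axis and puck axis where their rays meet y=cmd y"""
    h=cv2.cvtColor(S['color'],cv2.COLOR_RGB2HSV);R,t=S['R'],S['t'];f=192/np.tan(np.radians(S['vfov']/2));out={}
    for k,lo,hi,z in(('head',(3,150,60),(15,255,255),cmd[2]-.07),('puck',(100,110,50),(130,255,255),.085)):
        X=R@np.r_[cmd[:2],z]+t;u,v=f*X[0]/X[2]+S['cx'],f*X[1]/X[2]+S['cy']
        m=cv2.inRange(h,lo,hi);g=[]
        for y in range(int(v)-5,int(v)+6):
            x0=max(int(u)-16,0);w=x0+np.flatnonzero(m[y,x0:int(u)+17])
            if len(w)>8:
                o,d=ray(S,(w.min()+w.max())/2,y);P=o+d*(cmd[1]-o[1])/d[1];g.append((P[0],np.ptp(w)+1))
        if g: out[k]=(round(float(np.median([a for a,_ in g])),4),int(np.median([b for _,b in g])),len(g))
    return out
def look(cmd,pred,names=('side',)):
    cmd=np.array(cmd)
    for n in names:
        o=robot.get_obs();t=o['time'];c=robot.camera(n);q=o['position'][:2]-A
        print(n,t,angles(c),'pred',round(float(th(t,*pred)%(2*np.pi)),3),'tcp',o['position'].round(4),round(float(np.arctan2(q[1],q[0])%(2*np.pi)),3))
        if n=='side': print(relx(c,cmd))
E
python3 - <<'E'
from h import *
look([.5102,.0667,.219],(10.0,.70,.875),('side',))
E
```

```text
side 11.6 {'puck': [(120, 2.071, 0.098)], 'fin': [(242, 2.047, 0.106)]} pred 2.043 tcp [0.5097 0.067  0.2186] 2.042
{'head': (0.5094, 18, 11), 'puck': (0.5104, 12, 8)}
```

```bash
cat >> h.py <<'E'
def nxt(cmd,pred,z=.219,n=12):
    cmd=np.array(cmd);t0=robot.get_obs()['time'];p=circ(t0+.125*np.arange(1,n+1),*pred,z);r=rows(cmd,p);print(t0,r,after(cmd,r[-1]).round(4))
E
python3 - <<'E'
from h import *
nxt([.5102,.0667,.219],(10.0,.70,.875))
E
```

```text
11.65 [[-0.4, -1.4, -0.0], [-0.9, -2.4, -0.0], [-1.4, -3.3, -0.0], [-2.0, -4.1, -0.0], [-2.6, -4.9, -0.0], [-3.4, -5.6, -0.0], [-4.2, -6.2, -0.0], [-5.0, -6.8, -0.0], [-5.9, -7.2, -0.0], [-6.8, -7.6, -0.0], [-7.8, -7.9, -0.0], [-8.7, -8.0, -0.0]] [ 0.4536 -0.0371  0.219 ]
```

Emit:
play_rows:
  gripper: [1,1,1,1,1,1,1,1,1,1,1,1]
  delta_pos:
    - [-0.4,-1.4,0]
    - [-0.9,-2.4,0]
    - [-1.4,-3.3,0]
    - [-2.0,-4.1,0]
    - [-2.6,-4.9,0]
    - [-3.4,-5.6,0]
    - [-4.2,-6.2,0]
    - [-5.0,-6.8,0]
    - [-5.9,-7.2,0]
    - [-6.8,-7.6,0]
    - [-7.8,-7.9,0]
    - [-8.7,-8.0,0]
  turn:
    - [0,0,0]
    - [0,0,0]
    - [0,0,0]
    - [0,0,0]
    - [0,0,0]
    - [0,0,0]
    - [0,0,0]
    - [0,0,0]
    - [0,0,0]
    - [0,0,0]
    - [0,0,0]
    - [0,0,0]

```text
time: 13.15
position: [0.4539, -0.0372, 0.2185]
tool_rot: [0.616, 0.788, 0.0, 0.0]
ft_force: [0.9, 0.2, -2.7]
grip_width: 0.0276
grip_force: 35.0
```

Run:
```python
from h import *
look([.4536,-.0371,.219],(10.0,.70,.875),('side',))
nxt([.4536,-.0371,.219],(10.0,.70,.875))
```

```text
side 13.15 {'puck': [(157, 3.302, 0.106)], 'fin': [(298, 3.247, 0.107)]} pred 3.239 tcp [ 0.4539 -0.0372  0.2185] 3.239
{'head': (0.4543, 20, 11), 'puck': (0.4526, 15, 8)}
13.2 [[-1.4, -0.2, -0.0], [-2.3, -0.1, -0.0], [-3.3, -0.0, -0.0], [-4.2, 0.2, -0.0], [-5.1, 0.5, -0.0], [-5.9, 0.8, -0.0], [-6.8, 1.2, -0.0], [-7.5, 1.7, -0.0], [-8.3, 2.3, -0.0], [-8.9, 2.9, -0.0], [-9.5, 3.5, -0.0], [-10.1, 4.2, -0.0]] [ 0.5188 -0.125   0.219 ]
```

Emit:
play_rows:
  gripper: [1,1,1,1,1,1,1,1,1,1,1,1]
  delta_pos:
    - [-1.5,-0.2,0]
    - [-2.4,-0.1,0]
    - [-3.4,0,0]
    - [-4.3,0.2,0]
    - [-5.2,0.5,0]
    - [-6.0,0.8,0]
    - [-6.9,1.2,0]
    - [-7.6,1.8,0]
    - [-8.4,2.4,0]
    - [-9.0,3.0,0]
    - [-9.6,3.6,0]
    - [-10.1,4.2,0]
  turn:
    - [0,0,0]
    - [0,0,0]
    - [0,0,0]
    - [0,0,0]
    - [0,0,0]
    - [0,0,0]
    - [0,0,0]
    - [0,0,0]
    - [0,0,0]
    - [0,0,0]
    - [0,0,0]
    - [0,0,0]

```text
time: 14.7
position: [0.5196, -0.1245, 0.2185]
tool_rot: [0.615, 0.788, 0.0, -0.0]
ft_force: [0.5, -0.3, -2.3]
grip_width: 0.0276
grip_force: 35.0
```

Run:
```python
from h import *
c=[.5188,-.1250,.219]
look(c,(10.0,.70,.875),('side',))
nxt(c,(10.0,.70,.875));nxt(c,(10.0,.70,.88))
```

```text
side 14.7 {'puck': [(175, 4.365, 0.112)], 'fin': [(79, 4.357, 0.11)]} pred 4.336 tcp [ 0.5196 -0.1245  0.2185] 4.34
{'head': (0.5196, 23, 11), 'puck': (0.5196, 16, 8)}
14.75 [[-0.6, 1.1, -0.0], [-1.0, 1.9, -0.0], [-1.3, 2.7, -0.0], [-1.6, 3.5, -0.0], [-1.8, 4.3, -0.0], [-1.9, 5.2, -0.0], [-1.9, 6.0, -0.0], [-1.9, 6.9, -0.0], [-1.8, 7.7, -0.0], [-1.7, 8.5, -0.0], [-1.5, 9.3, -0.0], [-1.2, 10.0, -0.0]] [ 0.6187 -0.1125  0.219 ]
14.75 [[-0.7, 1.3, -0.0], [-1.1, 2.1, -0.0], [-1.4, 2.9, -0.0], [-1.7, 3.8, -0.0], [-1.8, 4.6, -0.0], [-1.9, 5.4, -0.0], [-1.9, 6.3, -0.0], [-1.9, 7.1, -0.0], [-1.8, 8.0, -0.0], [-1.6, 8.8, -0.0], [-1.4, 9.6, -0.0], [-1.1, 10.3, -0.0]] [ 0.6214 -0.1108  0.219 ]
```

Run:
```python
from h import *
S=robot.camera('side')
def low(f,s,x0,y0,box,lo,hi,y):
    h=cv2.cvtColor(cv2.imread(f),cv2.COLOR_BGR2HSV);m=cv2.inRange(h,lo,hi);k=np.zeros_like(m);k[box[1]:box[3],box[0]:box[2]]=255;m&=k
    r=[np.flatnonzero(m[:,c]).max() for c in range(box[0],box[2]) if m[:,c].any()]; r0=max(r); u=x0+(np.mean([box[0]+i for i,c in enumerate(r) if c>=r0-1]))/s
    o,d=ray(S,u,y0+(r0+.5)/s-.5); return r0,o+d*(y-o[1])/d[1]
OR=((3,130,50),(16,255,255));BL=((100,110,40),(130,255,255))
print('dock',low('pics/s1.png',2.8,185,150,(95,430,175,540),*OR,-.330-.026))
print('hover',low('pics/s5.png',3.5,180,110,(335,140,420,235),*OR,.0266-.026))
print('puck hover',low('pics/s5.png',3.5,180,110,(335,230,400,290),*BL,.033-.020))
print('puck start',low('pics/s1.png',2.8,185,150,(145,180,205,260),*BL,-.1297-.020))
# now
c=robot.camera('side')
b,_=blobs(c,*OR,30);print(b)
```

```text
dock (np.int64(518), array([ 0.48982943, -0.356     ,  0.01810266]))
hover (np.int64(223), array([6.43031969e-01, 6.00000000e-04, 1.34030756e-01]))
puck hover (np.int64(274), array([0.63892024, 0.013     , 0.07895442]))
puck start (np.int64(239), array([ 0.52978233, -0.1497    ,  0.07836252]))
[(np.int32(126), array([ 4.3, 79.9]), array([ 0, 67, 12, 23], dtype=int32)), (np.int32(466), array([238.7, 205.6]), array([223, 191,  28,  27], dtype=int32)), (np.int32(42), array([217.2, 205.6]), array([213, 202,  10,   9], dtype=int32))]
```

Run:
```python
from h import *
c=[.5188,-.1250,.219]
nxt(c,(10.0,.70,.877),.217)
for t in(14.7,20,22.6): print((th(t+.05,10,.7,.877)-th(t-.05,10,.7,.877))/.1)
```

```text
14.85 [[-1.0, 1.8, 0.2], [-1.3, 2.6, 0.2], [-1.6, 3.4, 0.2], [-1.8, 4.3, 0.2], [-1.9, 5.1, 0.2], [-1.9, 6.0, 0.2], [-1.9, 6.8, 0.2], [-1.8, 7.6, 0.2], [-1.7, 8.4, 0.2], [-1.5, 9.2, 0.2], [-1.2, 10.0, 0.2], [-0.9, 10.7, 0.2]] [ 0.6248 -0.1079  0.217 ]
0.6780587139220096
0.4809619390660913
0.39373660577346925
```

Emit:
play_rows:
  gripper: [1,1,1,1,1,1,1,1,1,1,1,1]
  delta_pos:
    - [-1.0,1.8,0.2]
    - [-1.3,2.6,0.2]
    - [-1.6,3.4,0.2]
    - [-1.8,4.3,0.2]
    - [-1.9,5.1,0.2]
    - [-1.9,6.0,0.2]
    - [-1.9,6.8,0.2]
    - [-1.8,7.6,0.2]
    - [-1.7,8.4,0.2]
    - [-1.5,9.2,0.2]
    - [-1.2,10.0,0.2]
    - [-0.9,10.7,0.2]
  turn:
    - [0,0,0]
    - [0,0,0]
    - [0,0,0]
    - [0,0,0]
    - [0,0,0]
    - [0,0,0]
    - [0,0,0]
    - [0,0,0]
    - [0,0,0]
    - [0,0,0]
    - [0,0,0]
    - [0,0,0]

```text
time: 16.35
position: [0.6255, -0.1066, 0.2165]
tool_rot: [0.615, 0.788, 0.0, -0.0]
ft_force: [-0.6, -0.5, -0.5]
grip_width: 0.0277
grip_force: 35.0
```

Run:
```python
from h import *
c=[.6248,-.1079,.217];p=(10.0,.70,.877)
look(c,p,('side',))
nxt(c,p,.217)
```

```text
side 16.35 {'puck': [(166, 5.374, 0.11)], 'fin': [(199, 5.421, 0.109)]} pred 5.41 tcp [ 0.6255 -0.1066  0.2165] 5.418
{'head': (0.6253, 21, 11), 'puck': (0.6266, 15, 9)}
16.4 [[0.6, 1.0, -0.0], [1.0, 1.7, -0.0], [1.5, 2.3, -0.0], [2.0, 2.9, -0.0], [2.6, 3.4, -0.0], [3.2, 3.9, -0.0], [3.8, 4.3, -0.0], [4.5, 4.7, -0.0], [5.2, 5.0, -0.0], [5.9, 5.3, -0.0], [6.6, 5.5, -0.0], [7.3, 5.7, -0.0]] [ 0.6625 -0.0233  0.217 ]
```

Tracking within 1 to 2 mm.

Emit:
play_rows:
  gripper: [1,1,1,1,1,1,1,1,1,1,1,1]
  delta_pos:
    - [0.6,1.0,0]
    - [1.0,1.7,0]
    - [1.5,2.3,0]
    - [2.0,2.9,0]
    - [2.6,3.4,0]
    - [3.2,3.9,0]
    - [3.8,4.3,0]
    - [4.5,4.7,0]
    - [5.2,5.0,0]
    - [5.9,5.3,0]
    - [6.6,5.5,0]
    - [7.3,5.7,0]
  turn:
    - [0,0,0]
    - [0,0,0]
    - [0,0,0]
    - [0,0,0]
    - [0,0,0]
    - [0,0,0]
    - [0,0,0]
    - [0,0,0]
    - [0,0,0]
    - [0,0,0]
    - [0,0,0]
    - [0,0,0]

```text
time: 17.9
position: [0.6627, -0.0219, 0.2166]
tool_rot: [0.615, 0.788, -0.0, -0.0]
ft_force: [0.4, -0.9, -1.9]
grip_width: 0.0276
grip_force: 35.0
```

Run:
```python
from h import *
c=[.6625,-.0233,.217];p=(10.0,.70,.877)
look(c,p,('side',))
nxt(c,p,.217)
```

```text
side 17.9 {'puck': [(139, 0.013, 0.103)], 'fin': [(346, 0.092, 0.107)]} pred 0.033 tcp [ 0.6627 -0.0219  0.2166] 0.049
{'head': (0.6627, 19, 11), 'puck': (0.6612, 13, 10)}
17.95 [[1.0, 0.2, -0.0], [1.7, 0.2, -0.0], [2.4, 0.2, -0.0], [3.1, 0.2, -0.0], [3.8, 0.1, -0.0], [4.5, -0.0, -0.0], [5.2, -0.2, -0.0], [5.8, -0.4, -0.0], [6.4, -0.7, -0.0], [7.0, -1.0, -0.0], [7.6, -1.3, -0.0], [8.2, -1.6, -0.0]] [0.6272 0.0524 0.217 ]
```

Emit:
play_rows:
  gripper: [1,1,1,1,1,1,1,1,1,1,1,1]
  delta_pos:
    - [1.1,0.2,0]
    - [1.9,0.2,0]
    - [2.6,0.2,0]
    - [3.3,0.2,0]
    - [4.0,0.1,0]
    - [4.7,-0.1,0]
    - [5.4,-0.3,0]
    - [6.0,-0.5,0]
    - [6.6,-0.8,0]
    - [7.2,-1.1,0]
    - [7.8,-1.4,0]
    - [8.4,-1.7,0]
  turn:
    - [0,0,0]
    - [0,0,0]
    - [0,0,0]
    - [0,0,0]
    - [0,0,0]
    - [0,0,0]
    - [0,0,0]
    - [0,0,0]
    - [0,0,0]
    - [0,0,0]
    - [0,0,0]
    - [0,0,0]

```text
time: 19.45
position: [0.6255, 0.0553, 0.2166]
tool_rot: [0.615, 0.788, 0.0, -0.0]
ft_force: [-0.2, 0.2, -1.5]
grip_width: 0.0279
grip_force: 35.0
```

Run:
```python
from h import *
c=after(np.array([.6625,-.0233,.217]),[8.4,-1.7,0]);p=(10.0,.70,.880);print(c)
look(c,p,('side',))
nxt(c,p,.217)
```

```text
[0.6257088 0.0541064 0.217    ]
side 19.45 {'puck': [(120, 0.909, 0.098)], 'fin': [(231, 0.935, 0.107)]} pred 0.876 tcp [0.6255 0.0553 0.2166] 0.881
{'head': (0.6267, 18, 11), 'puck': (0.6188, 12, 8)}
19.5 [[0.7, -0.7, -0.0], [1.2, -1.1, -0.0], [1.6, -1.6, -0.0], [2.0, -2.1, -0.0], [2.4, -2.6, -0.0], [2.7, -3.1, -0.0], [3.0, -3.6, -0.0], [3.3, -4.2, -0.0], [3.6, -4.7, -0.0], [3.8, -5.3, -0.0], [3.9, -5.9, -0.0], [4.1, -6.5, -0.0]] [0.5527 0.0782 0.217 ]
```

Run:
```python
from h import *
nxt([.6257,.0541,.217],(19.45,.935,.53,.031),.217)
```

```text
19.5 [[9.1, 6.8, 18.6], [10.1, 5.8, 18.6], [10.9, 4.7, 18.6], [11.8, 3.6, 18.6], [12.5, 2.4, 18.6], [13.1, 1.2, 18.6], [13.7, -0.0, 18.6], [14.2, -1.3, 18.6], [14.6, -2.5, 18.6], [14.9, -3.8, 18.6], [15.2, -5.1, 18.6], [15.4, -6.4, 18.6]] [0.5264 0.1881 0.031 ]
```

Run:
```python
from h import *
nxt([.6257,.0541,.217],(19.45,.935,.53),.217)
```

```text
19.5 [[1.2, -1.1, -0.0], [1.7, -1.6, -0.0], [2.1, -2.1, -0.0], [2.5, -2.7, -0.0], [2.8, -3.2, -0.0], [3.1, -3.8, -0.0], [3.4, -4.4, -0.0], [3.7, -5.0, -0.0], [3.9, -5.6, -0.0], [4.0, -6.3, -0.0], [4.1, -6.9, -0.0], [4.2, -7.5, -0.0]] [0.5428 0.0767 0.217 ]
```

Emit:
play_rows:
  gripper: [1,1,1,1,1,1,1,1,1,1,1,1]
  delta_pos:
    - [1.2,-1.1,0]
    - [1.7,-1.6,0]
    - [2.1,-2.1,0]
    - [2.5,-2.7,0]
    - [2.8,-3.2,0]
    - [3.1,-3.8,0]
    - [3.4,-4.4,0]
    - [3.7,-5.0,0]
    - [3.9,-5.6,0]
    - [4.0,-6.3,0]
    - [4.1,-6.9,0]
    - [4.2,-7.5,0]
  turn:
    - [0,0,0]
    - [0,0,0]
    - [0,0,0]
    - [0,0,0]
    - [0,0,0]
    - [0,0,0]
    - [0,0,0]
    - [0,0,0]
    - [0,0,0]
    - [0,0,0]
    - [0,0,0]
    - [0,0,0]

```text
time: 21.0
position: [0.5425, 0.0774, 0.2166]
tool_rot: [0.615, 0.788, 0.0, 0.0]
ft_force: [-0.1, 0.6, -1.9]
grip_width: 0.0276
grip_force: 35.0
```

Run:
```python
from h import *
c=[.5428,.0767,.217];p=(19.45,.935,.53)
look(c,p,('side',))
nxt(c,p,.217)
```

```text
side 21.0 {'puck': [(121, 1.745, 0.098)], 'fin': [(127, 1.732, 0.106)]} pred 1.714 tcp [0.5425 0.0774 0.2166] 1.715
{'head': (0.5425, 17, 11), 'puck': (0.5418, 13, 8)}
21.05 [[0.1, -0.9, -0.0], [0.1, -1.5, -0.0], [0.0, -2.1, -0.0], [-0.0, -2.7, -0.0], [-0.2, -3.3, -0.0], [-0.3, -3.8, -0.0], [-0.5, -4.4, -0.0], [-0.7, -4.9, -0.0], [-0.9, -5.5, -0.0], [-1.1, -6.0, -0.0], [-1.4, -6.5, -0.0], [-1.7, -6.9, -0.0]] [0.4799 0.0435 0.217 ]
```

Emit:
play_rows:
  gripper: [1,1,1,1,1,1,1,1,1,1,1,1]
  delta_pos:
    - [0.1,-1.0,0]
    - [0.1,-1.6,0]
    - [0,-2.2,0]
    - [-0.1,-2.8,0]
    - [-0.2,-3.4,0]
    - [-0.3,-4.0,0]
    - [-0.5,-4.5,0]
    - [-0.7,-5.1,0]
    - [-0.9,-5.7,0]
    - [-1.2,-6.2,0]
    - [-1.5,-6.7,0]
    - [-1.8,-7.1,0]
  turn:
    - [0,0,0]
    - [0,0,0]
    - [0,0,0]
    - [0,0,0]
    - [0,0,0]
    - [0,0,0]
    - [0,0,0]
    - [0,0,0]
    - [0,0,0]
    - [0,0,0]
    - [0,0,0]
    - [0,0,0]

```text
time: 22.55
position: [0.4782, 0.0425, 0.2166]
tool_rot: [0.615, 0.788, 0.0, 0.0]
ft_force: [0.4, 0.0, -1.9]
grip_width: 0.0279
grip_force: 35.0
```

Run:
```python
from h import *
c=after(np.array([.5428,.0767,.217]),[-1.8,-7.1,0]);p=(19.45,.935,.535);print(c)
look(c,p,('side',))
nxt(c,p,.217)
```

```text
[0.4782504 0.0420792 0.217    ]
side 22.55 {'puck': [(130, 2.489, 0.1)], 'fin': [(315, 2.437, 0.107)]} pred 2.425 tcp [0.4782 0.0425 0.2166] 2.423
{'head': (0.4784, 18, 11), 'puck': (0.479, 13, 8)}
22.6 [[-0.5, -0.6, -0.0], [-0.8, -1.0, -0.0], [-1.2, -1.4, -0.0], [-1.6, -1.8, -0.0], [-2.0, -2.1, -0.0], [-2.4, -2.4, -0.0], [-2.9, -2.7, -0.0], [-3.3, -3.0, -0.0], [-3.8, -3.3, -0.0], [-4.2, -3.5, -0.0], [-4.7, -3.7, -0.0], [-5.1, -3.9, -0.0]] [ 0.4527 -0.0168  0.217 ]
```

Emit:
play_rows:
  gripper: [1,1,1,1,1,1,1,1,1,1,1,1]
  delta_pos:
    - [-0.5,-0.6,0]
    - [-0.8,-1.0,0]
    - [-1.2,-1.4,0]
    - [-1.6,-1.8,0]
    - [-2.0,-2.1,0]
    - [-2.4,-2.4,0]
    - [-2.9,-2.7,0]
    - [-3.3,-3.0,0]
    - [-3.8,-3.3,0]
    - [-4.2,-3.5,0]
    - [-4.7,-3.7,0]
    - [-5.1,-3.9,0]
  turn:
    - [0,0,0]
    - [0,0,0]
    - [0,0,0]
    - [0,0,0]
    - [0,0,0]
    - [0,0,0]
    - [0,0,0]
    - [0,0,0]
    - [0,0,0]
    - [0,0,0]
    - [0,0,0]
    - [0,0,0]

```text
time: 24.1
position: [0.453, -0.0165, 0.2166]
tool_rot: [0.615, 0.788, 0.0, 0.0]
ft_force: [-0.2, 0.2, -0.6]
grip_width: 0.0277
grip_force: 35.0
```

Run:
```python
from h import *
c=after(np.array([.47825,.0421,.217]),[-5.1,-3.9,0]);p=(19.45,.935,.54);print(c)
look(c,p,('side',))
nxt(c,p,.217)
```

```text
[ 0.452726  -0.0168128  0.217    ]
side 24.1 {'puck': [(147, 3.131, 0.104)], 'fin': [(330, 3.068, 0.107)]} pred 3.07 tcp [ 0.453  -0.0165  0.2166] 3.041
{'head': (0.4532, 19, 11), 'puck': (0.4523, 14, 8)}
24.15 [[-0.9, -0.2, -0.0], [-1.4, -0.3, -0.0], [-1.9, -0.4, -0.0], [-2.4, -0.5, -0.0], [-2.8, -0.5, -0.0], [-3.3, -0.6, -0.0], [-3.8, -0.6, -0.0], [-4.2, -0.5, -0.0], [-4.7, -0.5, -0.0], [-5.1, -0.4, -0.0], [-5.6, -0.4, -0.0], [-6.0, -0.3, -0.0]] [ 0.4643 -0.0758  0.217 ]
```

Emit:
play_rows:
  gripper: [1,1,1,1,1,1,1,1,1,1,1,1]
  delta_pos:
    - [-0.8,-0.2,0]
    - [-1.3,-0.3,0]
    - [-1.8,-0.4,0]
    - [-2.3,-0.5,0]
    - [-2.7,-0.5,0]
    - [-3.2,-0.6,0]
    - [-3.7,-0.6,0]
    - [-4.1,-0.5,0]
    - [-4.6,-0.5,0]
    - [-5.0,-0.4,0]
    - [-5.5,-0.4,0]
    - [-5.9,-0.3,0]
  turn:
    - [0,0,0]
    - [0,0,0]
    - [0,0,0]
    - [0,0,0]
    - [0,0,0]
    - [0,0,0]
    - [0,0,0]
    - [0,0,0]
    - [0,0,0]
    - [0,0,0]
    - [0,0,0]
    - [0,0,0]

```text
time: 25.65
position: [0.4644, -0.0744, 0.2165]
tool_rot: [0.615, 0.788, -0.0, 0.0]
ft_force: [0.8, -0.4, -2.4]
grip_width: 0.0279
grip_force: 35.0
```

Run:
```python
from h import *
c=after(np.array([.4527,-.0168,.217]),[-5.9,-.3,0]);print(c,robot.get_obs()['position'])
hi=.26
# dock target centre (from two views), up first then across
p=[[*c[:2],.235],[*c[:2],hi],[*(c[:2]*.8+.2*np.array([.499,-.332])),hi]]+[[.499,-.332,hi]]*6
print(rows(c,p))
```

```text
[ 0.4640432 -0.0747784  0.217    ] [ 0.46441124 -0.07437944  0.21654298]
[[0.0, 0.0, -1.8], [0.0, 0.0, -4.3], [-5.2, -0.6, -4.3], [-25.8, -2.8, -4.3], [-25.8, -2.8, -4.3], [-25.8, -2.8, -4.3], [-25.8, -2.8, -4.3], [-25.8, -2.8, -4.3], [-25.8, -2.8, -4.3]]
```

Emit:
play_rows:
  gripper: [1,1,1,1,1,1,1,1,1,1]
  delta_pos:
    - [0,0,-1.8]
    - [0,0,-4.3]
    - [-4,-0.4,-4.3]
    - [-9,-1,-4.3]
    - [-14,-1.5,-4.3]
    - [-19,-2,-4.3]
    - [-23,-2.5,-4.3]
    - [-25.8,-2.8,-4.3]
    - [-25.8,-2.8,-4.3]
    - [-25.8,-2.8,2]
  turn:
    - [0,0,0]
    - [0,0,0]
    - [0,0,0]
    - [0,0,0]
    - [0,0,0]
    - [0,0,0]
    - [0,0,0]
    - [0,0,0]
    - [0,0,0]
    - [0,0,0]

```text
time: 26.9
position: [0.5032, -0.3342, 0.2012]
tool_rot: [0.616, 0.788, -0.0, 0.007]
ft_force: [0.1, 0.2, -2.8]
grip_width: 0.0277
grip_force: 35.0
```

Emit:
play_rows:
  gripper: [1,1,1,1,1]
  delta_pos:
    - [0,0,4]
    - [0,0,6]
    - [0,0,7]
    - [0,0,7]
    - [0,0,7]
  turn:
    - [0,0,0]
    - [0,0,0]
    - [0,0,0]
    - [0,0,0]
    - [0,0,0]

```text
time: 27.52
position: [0.5005, -0.3315, 0.1283]
tool_rot: [0.615, 0.788, -0.0, 0.001]
ft_force: [-0.2, 0.2, -3.3]
grip_width: 0.028
grip_force: 35.0
```

Run:
```python
from h import *
S=robot.camera('side');o=robot.get_obs();print(o['time'],o['position'],o['ft_force'])
cv2.imwrite('pics/s6.png',cv2.resize(S['color'][240:370,170:330,::-1],None,fx=4,fy=4,interpolation=2))
```

```text
27.575 [ 0.50045006 -0.33162548  0.12835954] [ 0.36565355 -0.65406076 -1.36648465]
```

View pics/s6.png

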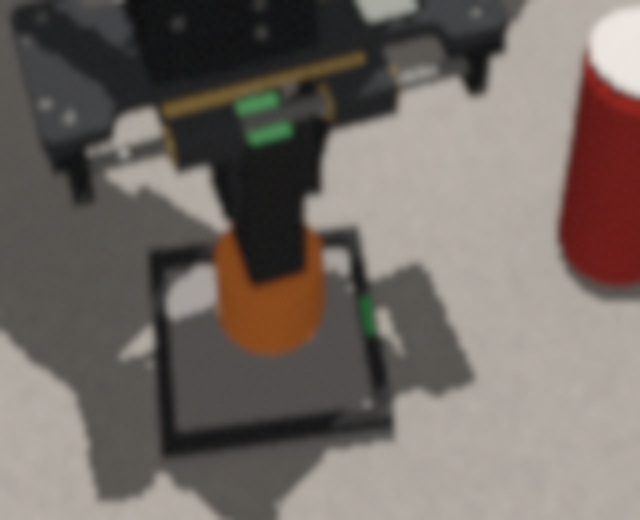

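The view shows the upright reader above the dock, with its head at crop (270,300) and the pad centre near (268,345). It is well centred, so I lower it and release.

Emit:
play_rows:
  gripper: [1,1,1,1,1,1]
  delta_pos:
    - [0,0,1]
    - [0,0,1.8]
    - [0,0,2.2]
    - [0,0,2.4]
    - [0,0,2.4]
    - [0,0,2.4]
  turn:
    - [0,0,0]
    - [0,0,0]
    - [0,0,0]
    - [0,0,0]
    - [0,0,0]
    - [0,0,0]

```text
time: 28.32
position: [0.4994, -0.3309, 0.1034]
tool_rot: [0.615, 0.788, -0.0, -0.0]
ft_force: [-1.4, 0.5, 2.3]
grip_width: 0.0279
grip_force: 35.0
```

Emit:
play_rows:
  gripper: [-0.5,-1,-1,-1,-1,-1,-1,-1,-1,-1,-1,-1]
  delta_pos:
    - [0,0,0]
    - [0,0,0]
    - [0,0,0]
    - [0,0,0]
    - [0,0,0]
    - [0,0,-1]
    - [0,0,-4]
    - [0,0,-8]
    - [0,0,-13]
    - [0,0,-17]
    - [0,0,-17]
    - [0,0,-17]
  turn:
    - [0,0,0]
    - [0,0,0]
    - [0,0,0]
    - [0,0,0]
    - [0,0,0]
    - [0,0,0]
    - [0,0,0]
    - [0,0,0]
    - [0,0,0]
    - [0,0,0]
    - [0,0,0]
    - [0,0,0]

```text
time: 29.82
position: [0.4993, -0.3307, 0.2729]
tool_rot: [0.615, 0.788, 0.0, -0.0]
ft_force: [-0.1, 0.2, -0.8]
grip_width: 0.0874
grip_force: 0.0
```

Run:
```python
from h import *
S=robot.camera('side');o=robot.get_obs();print(o['time'],o['position'],o['ft_force'],o['grip_width'])
cv2.imwrite('pics/s7.png',cv2.resize(S['color'][120:370,170:370,::-1],None,fx=2.3,fy=2.3,interpolation=2))
```

```text
29.875 [ 0.49897894 -0.33044273  0.27206737] [ 0.35896589 -0.86463611  0.27564359] 0.08724328292648774
```

View pics/s7.png

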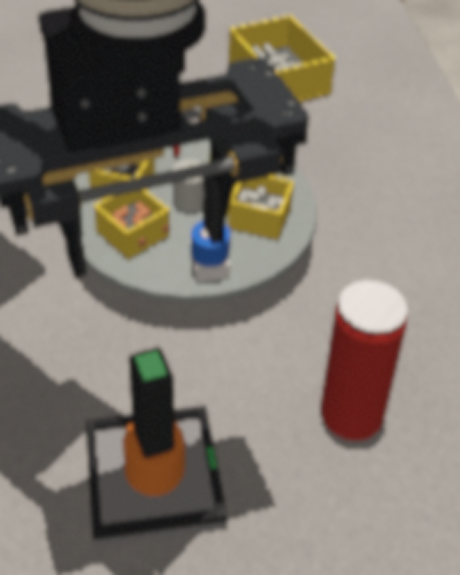

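The reader stands upright and centred in the dock (head at crop (154,460), dock centre about (155,470)). The gripper is clear of everything.

```bash
python3 -c "
from rig import robot
print(robot.hand_in())"
```

```text
the job is handed in; nothing more can be done
None
```

The job is handed in with no verdict returned: by my camera estimates the carousel peaked near 0.94 rad/s, the reader followed the puck within about 1–6 mm, face about 25–27 mm above it, for over 10 s (10.8 s of coasting), apart from one brief lag of about 11 mm at 14.85 s, and it now stands upright, centred in its dock.

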